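# Fit the tongued cover board on an offcut tray

### The arm

A 6-joint arm with a two-finger parallel gripper is mounted at the origin on the work surface. World frame = base frame: x ahead of the robot, y to its left, z up, the work surface at z = 0. Lengths are in mm, angles in rad, forces in N, time in s.
With the tool pointing down it reaches from about 300 to 1000 mm from the base axis. Payload 5.1 kg.
Tool frame: the origin (TCP) lies between the finger pads; the fingertips stand 11 mm ahead of it and the grasp point (between the pads) lies 8 mm behind it (manip.nose_length is the distance from the TCP to the fingertips, in mm); y points along the fingers, z is the direction in which the jaws open and shut, and the axes are right-handed (so a half turn about y gives the same grasp; the last joint's range is limited). The gripper opens to 95 mm and grips with 3 to 60 N. Pads are 20 mm wide; open, the fingers measure 119 mm over their backs; the gripper's body (75 mm by 180 mm) begins 59 mm behind the grasp point.
Start: joints at [1.031, 0.124, 1.65, -0, 1.367, -0.083], TCP at [286.719, 583.333, 225.656] pointing down, gripper open.
Joint ranges: [-2.61, 2.61], [-1.02, 2.33], [0.03, 2.71], [-1.35, 4.49], [0.32, 2.68], [-2.91, 2.91]. Speed limits (rad/s): [2.57, 2.57, 3.14, 3.14, 3.14, 3.14].

### API

Orientations are given as a unit quaternion [w, x, y, z].
In Python, from bench import manip gives the robot as it stands. The module is installed in compiled form; this text tells all that it offers.
- The arm moves only by the tool move_arm, never from a script. Its argument "motion" is one flat list of numbers, 7 for each row, row after row: the shift along the tool's x, y, z as a fraction of full scale, then the turn, a rotation vector about the tool's x, y, z as a fraction of full scale, then the closure, from 0 (fully open) to 1 (shut). A call has 1 to 10 rows; each row shifts and turns the commanded pose from where the row before left it, along the tool's axes as they then stand; what a row does not reach is not made up. Full scale, the value 1, is 0.4 m for a shift and 90 degrees for a turn. A row lasts 1/10 s, in which the tool goes at most 50 mm and 8.59 degrees, less where a joint would pass 70% of its speed; a pose out of reach is approached as far as the arm can. A call with a number of a shift or a turn outside -1 to 1 is refused whole. A call with a gripper value outside its range is refused whole. The fingers move at their own pace and stop on an object; "force" is the grip in N (left out, the last holds). Time passes only in rows, so rows that do not move let the fingers close. It gives the time, the measured TCP pose, the force and the opening at its end, in the units of the state.
- manip.state(): the state, without advancing time (a new reading comes with each control period).
- manip.read_camera(name): name is "scene" or "top" or "wrist"; returns the picture (420x560x3 uint8, blue, green, red); there is no depth.
- manip.camera_model(name): a dict with "K" (3x3 intrinsics, pixels), "k1" (the pictures are not rectified: a ray, as slopes to the right and down, at radius r is drawn at 1 + k1 r^2 times it, then the intrinsics apply), "extrinsics" (4x4, takes a point from world to camera coordinates). Camera axes: x right, y up, looking along -z (the intrinsics and any distortion apply to the point x, -y, -z); pixel columns grow to the right and rows downward; lengths in mm; the calibration is good to about 2 mm. A picture is of the moment at which its call begins: read the wrist's pose just before it. camera_model takes no time and is no camera call; for the wrist camera it gives the pose at the moment of the call.
- manip.close_job(): hands the job in, once; it reports no verdict.
Trained networks look in the newest picture that a camera, given by its name, has taken for a name from the list of things; names that differ only in an ending like _2 or _b are one class to them, and where a whole thing is asked for, a point or a joint stands for the part that bears it (a point fixed in the world has none). Each returns a list of dicts, best first, with "conf" (0 to 1); they miss things now and then, are a little off and sometimes report something else, mostly with a low value. They report only what shows in the picture. A call takes as long as a camera call.
- manip.cut_out(camera, query): "pixels" (420x560 bool, what is visible of it).
- manip.pinpoint(camera, query): "centre" ([x, y, z] in mm, in world coordinates, good to about 4 mm: a listed point, or the origin of a listed thing).
The state is a dict: "time_s": time; "joint_pos": joint angles; "qvel": joint speeds; "effort": joint torques, N m; "position": TCP position; "orientation": TCP orientation; "ft_force": force on the tool from outside, world axes, zero at the start; "moment": the same for the moment, N m; "opening": finger opening in mm.
Only numpy, scipy, OpenCV 4.12 (cv2) and the standard library are available. Lean on these libraries where they do the work, as an engineer would, in place of code of your own. Each camera call takes 0.05 s, during which the arm holds its last target.

### The job

Close the offcut tray with its loose wooden cover board: angle the board's tongue into the groove under the tray's metal lip until it is fully home, then lower the board flat so that the red spring catch snaps over its edge and locks it. Feel the board into place gently, never forcing it against the tray, let go of it, and leave everything else on the bench where it is.

Things in the scene. Friction and masses are not known exactly. Their poses are not given: they have to be found in the camera images.
- jig: Grey base plate 200 x 200 mm (x by y), fixed on the bench, carrying the wooden offcut tray. Origin: centre of its underside, at bench height; x from groove side to catch side, z up. The tray is clamped at an unreported offset d of -17 to +17 mm along x and does not move during the work: find the groove by feel or sight. All tray x values (catch too) given here are for d = 0; add d.
- seat (a point): Fixed on the base at (0, 0, 40) mm, the seat's level; axes as the jig's. Seat: ledge along the groove, x -50 to -26, and 16 mm wide side ledges at |y| 64 to 80, x up to 66; open between. Side walls from |y| 80 and far wall from x 66 rise to z 48. Seated, the board is flat on the ledges, tongue edge at x -50 (or up to 2 mm short), far edge at x 64.
- groove (a point): Fixed on the base at (-50, 0, 40) mm: where the lower back edge of the groove lies if d = 0 (really up to 17 mm off along x); axes as the jig's. The groove runs along y at the tray's -x side, open to +x, 11 mm high (z 40 to 51), solid back at x -50; the aluminium lip above it spans x -50 to -43.5, top at z 59.
- catch (a joint): Red spring catch, 36 mm wide, mid far (+x) wall. Metres: 0 closed, to 0.005 pushed back along jig +x. Nose tip at x 61.5 mm, underside z 53.5, 60 degree bevel above, z 55.5 to 63. The board's far edge pressed down on the bevel moves it 2.5 mm (1.5 N + 0.3 N/mm; about 2 to 8 N down at the grip bar); it springs back to 0 over the board's top when the board is flat.
- board: Loose pale wood board, 0.25 kg, 114 (x) by 150 (y) by 12 mm, flat on the bench at first. Origin: centre of underside; z up. Tongue on the -x side: x -57 to -43, 150 mm long, 6 mm thick, flush with the underside. Dark grip bar on top: x -3 to 17, y -35 to 35, z 12 to 52. It enters the groove only tilted 13 to 21 degrees, tongue down, far edge up; then turns flat about the tongue's lower edge.
- tongue (a point): Middle of the board's lower tongue edge, at (-57, 0, 0) mm in the board's frame; axes as the board's.
- grip (a point): Point in the grip bar at (7, 0, 37) mm in the board's frame, 15 mm below the bar's top; axes as the board's. Pinch the 20 mm thick bar across the board's x.
- red_cup: Bystander, leave alone: small red plastic cup, 44 mm across, 35 mm tall. Origin: centre of its underside.
- screwdriver: Bystander, leave alone: screwdriver lying on the bench, 160 mm. Origin: centre of its underside.
- green_bottle: Bystander, leave alone: green glass bottle, 190 mm tall. Origin: centre of its underside.
- glue: Bystander, leave alone: white bottle with orange cap, 130 mm tall. Origin: centre of its underside.
- sanding_block: Bystander, leave alone: cork sanding block 110 x 70 x 35 mm. Origin: centre of its underside.
- marker: Bystander, leave alone: black marker, 120 mm long, lying. Origin: centre of its underside.
- gauge: Bystander, leave alone: round brass dial gauge, 90 mm across, 26 mm tall, lying on its back. Origin: centre of its underside.

How it is judged (in metres and radians):
On the way, in this order (a step that is already met when the one before it is completed fails the run):
1. the board, tilted 8 to 26 degrees with its tongue edge down, bears with that edge on the tray's seat at the groove side (angle between the z axis of board and the z axis of jig, either way round between 0.14 and 0.45 rad and x of tongue in the frame of jig between -0.072 and -0.025 m and z of tongue in the frame of jig between 0.0365 and 0.0445 m and z of board in the frame of jig above 0.045 m and contact force between board and jig above 0.3 N), for 0.1 s.
2. the board lies flat on the tray's ledges, tongue in the groove, with the catch closed over its far edge (z of board in the frame of jig between 0.0375 and 0.0425 m and angle between the z axis of board and the z axis of jig, either way round below 0.035 rad and angle between board's own z axis and vertical below 0.1 rad and x of board in the frame of jig between -0.0125 and 0.0275 m and y of board in the frame of jig between -0.008 and 0.008 m and x of tongue in the frame of jig between -0.0695 and -0.0295 m and value of joint catch below 0.001 m), for 0.2 s.
At the end, for the whole second after the job is handed in: Board released and at rest, flat on the tray ledges: underside 37.5 to 42.5 mm above the bench, parallel to the base within 2 degrees, within 8 mm of the middle along y, tongue edge at jig x -69.5 to -29.5 mm (as the tray lies), catch closed over it (under 1 mm) (all of step 2 and linear speed of board below 0.01 m/s and angular speed of board below 0.1 rad/s and contact force between board and the fingers below 0.1 N); the robot touches nothing.
It fails at once if while still angled by more than 4 degrees, the board is pressed against the tray or catch with more than 22 N (angle between the z axis of board and the z axis of jig, either way round above 0.07 rad and contact force between board and jig above 22 N).
It fails at once if the board is slammed or forced against the tray with more than 70 N (contact force between board and jig above 70 N).
It fails at once if a bystander is moved more than 15 mm (distance of any of red_cup, screwdriver, green_bottle, glue, sanding_block, marker, gauge from where it was at the start of the episode above 0.015 m).
It also fails if it takes over 58 s, if anything falls off the work surface, if the arm or the gripper's body presses on something with over 40 N, if the wrist force passes 120 N, or if a joint passes its speed limit or range.

## Working session

There is one attempt and no reset: what is moved stays moved. The work goes in short steps, Python scripts to look and compute and a tool call to move; the robot and the scene stay as the last step left them, time stands still between calls to the robot, and variables do not carry over. Pictures are saved under pics/ and viewed, and the job is handed in when it is done.

Besides the shell and the picture viewer there is one more tool, called after "Request:" as a command line: name --argument value ..., lists and objects as JSON in quotes. move_arm: Moves the arm, as the interface text tells. Shift numbers are shares of 0.4 m and turn numbers shares of 90 degrees, none past 1 either way. Its arguments: {"type":"object","properties":{"motion":{"type":"array","items":{"type":"number"}},"force":{"type":"number"}},"required":["motion"]}

```bash
mkdir -p pics; ls; cat > h.py <<'E'
import numpy as np,cv2
from bench import manip
from scipy.spatial.transform import Rotation as R
def rot(q): return R.from_quat([q[1],q[2],q[3],q[0]])
def px(m,P):
    P=np.atleast_2d(P);E=np.array(m['extrinsics']);c=P@E[:3,:3].T+E[:3,3]
    s=np.c_[c[:,0]/-c[:,2],-c[:,1]/-c[:,2]];r2=(s**2).sum(1,keepdims=True)
    s=s*(1+m['k1']*r2);K=np.array(m['K']);return s@K[:2,:2].T+K[:2,2]
def ray(m,uv,z):
    K=np.array(m['K']);d=(np.atleast_2d(uv)-K[:2,2])@np.linalg.inv(K[:2,:2]).T
    s=d.copy()
    for _ in range(20): s=d/(1+m['k1']*(s**2).sum(1,keepdims=True))
    E=np.array(m['extrinsics']);c=np.c_[s[:,0],-s[:,1],-np.ones(len(s))]
    w=c@E[:3,:3];o=-E[:3,:3].T@E[:3,3]
    return o+w*((z-o[2])/w[:,2:3])
E
python3 - <<'E'
from h import *
s=manip.state();print(s['time_s'],s['position'],s['orientation'],s['opening'],manip.nose_length)
for c in ['scene','top']:
    cv2.imwrite(f'pics/{c}0.png',manip.read_camera(c))
    for n in ['jig','board','grip','tongue','groove','catch','seat']:
        print(c,n,[(np.round(d['centre'],1).tolist(),round(d['conf'],2)) for d in manip.pinpoint(c,n)][:2])
print(manip.state()['time_s'])
E
```

```text
pics
0.0 [286.39941578 582.82017271 224.39813148] [-0.68805506  0.68943147 -0.16032504  0.15987609] 94.89724188695592 11.0
scene jig [([550.3, 202.6, 0.9], 0.85), ([759.1, 6.6, 2.7], 0.46)]
scene board [([514.5, -179.5, -1.8], 0.94)]
scene grip [([520.4, -179.8, 34.8], 0.57)]
scene tongue [([460.2, -179.8, 1.3], 0.95)]
scene groove [([496.6, 197.8, 42.4], 0.66)]Traceback (most recent call last):
  File "<stdin>", line 6, in <module>
ValueError: it knows: board, gauge, glue, green_bottle, grip, groove, jig, marker, red_cup, sanding_block, screwdriver, seat, tongue
```

```bash
python3 - <<'E'
from h import *
for c in ['top']:
    cv2.imwrite(f'pics/{c}0.png',manip.read_camera(c))
    for n in ['jig','board','grip','tongue','groove','seat','green_bottle','glue','gauge','red_cup','sanding_block']:
        print(c,n,[(np.round(d['centre'],1).tolist(),round(d['conf'],2)) for d in manip.pinpoint(c,n)][:2])
print(manip.state()['time_s'])
E
```

```text
top jig [([544.1, 204.2, -1.8], 0.83), ([755.3, 4.2, 0.9], 0.38)]
top board [([513.6, -178.3, 3.4], 0.92)]
top grip [([517.2, -180.7, 35.8], 0.66)]
top tongue [([514.1, -177.3, 4.8], 0.65), ([462.4, -176.4, -0.2], 0.64)]
top groove [([498.6, 194.4, 41.2], 0.63)]
top seat [([542.0, 200.0, 36.6], 0.9)]
top green_bottle [([756.3, 4.0, 0.7], 0.58), ([457.9, -183.5, -2.8], 0.16)]
top glue [([495.4, 417.5, -0.1], 0.9), ([515.1, -176.0, 3.5], 0.45)]
top gauge [([556.3, -418.7, 5.2], 0.92)]
top red_cup [([644.0, 6.1, 2.1], 0.44)]
top sanding_block [([611.7, 419.3, -2.0], 0.63)]
0.9
```

View pics/scene0.png

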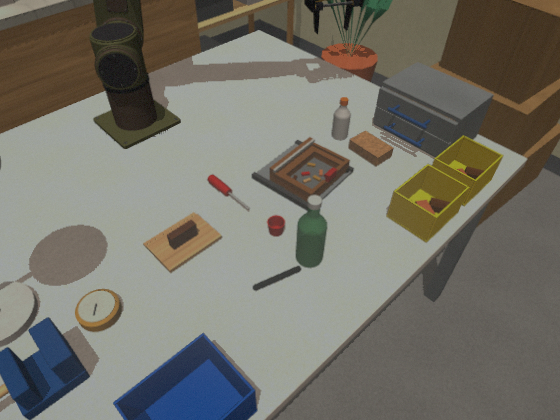

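View pics/top0.png

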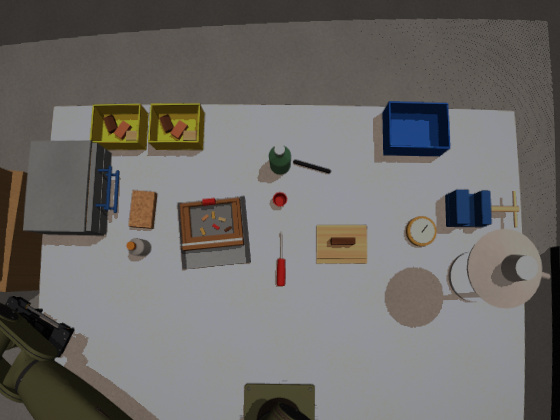

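The scene view shows the board at about (183,240) and the tray at about (305,170). In the top view the tray is at (213,232), turned slightly, with the catch at (209,202) on the far side. The board is at (342,244), almost square to the axes. Next I'll enlarge both.

```bash
python3 - <<'E'
import cv2
t=cv2.imread('pics/top0.png');s=cv2.imread('pics/scene0.png')
cv2.imwrite('pics/tj.png',cv2.resize(t[185:280,165:265],None,fx=6,fy=6,interpolation=2))
cv2.imwrite('pics/tb.png',cv2.resize(t[210:280,300:385],None,fx=8,fy=8,interpolation=2))
cv2.imwrite('pics/sj.png',cv2.resize(s[130:215,245:365],None,fx=6,fy=6,interpolation=2))
E
```

```text
(no output)
```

View pics/tj.png

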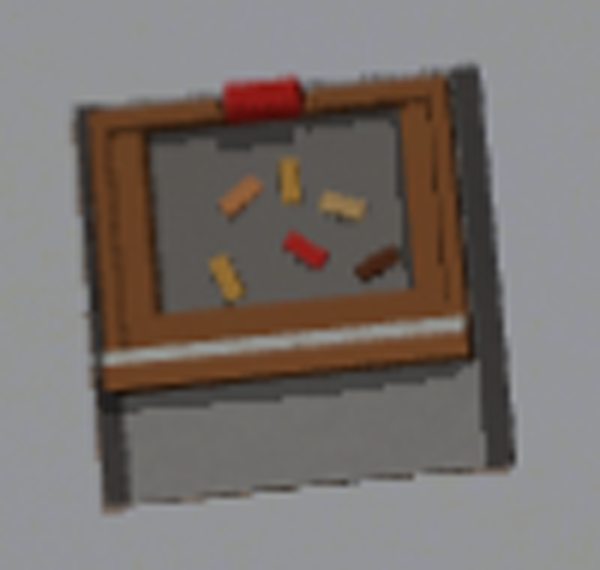

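View pics/tb.png

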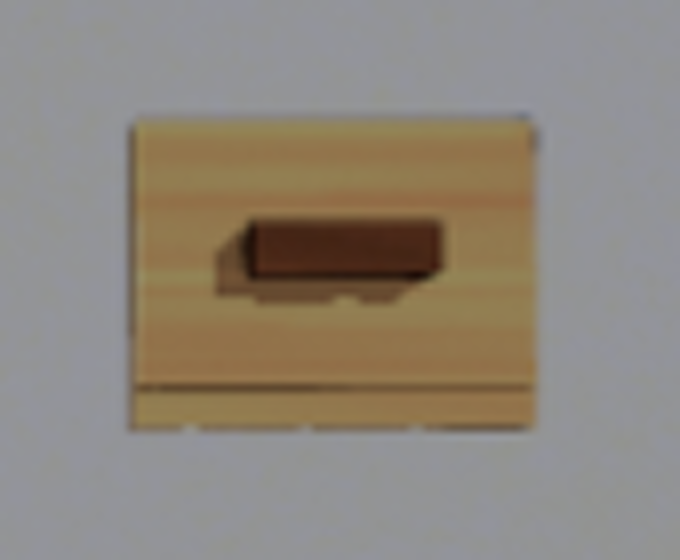

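View pics/sj.png

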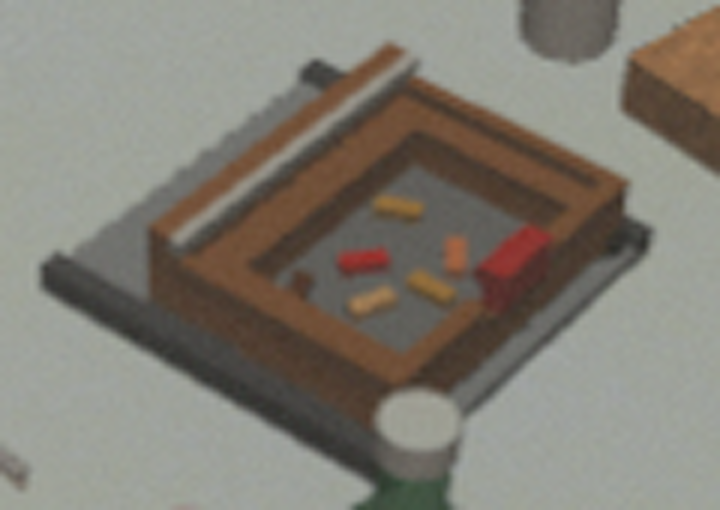

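```bash
python3 - <<'E'
from h import *
m=manip.camera_model('top')
c=lambda l,o,f:np.array(l,float)/f+np.array(o)-0.5+0.5/f
j=c([(105,510),(513,465),(475,65),(75,105)],(165,185),6)
for z in (0,10):
  w=ray(m,j,z);print(z,w.round(1).tolist(),w.mean(0).round(1))
w=ray(m,c([(105,365),(463,329),(103,352),(463,318)],(165,185),6),59);print('lip',w.round(1).tolist())
d=w[0]-w[1];print(np.degrees(np.arctan2(-d[0],d[1])))
w=ray(m,c([(80,108),(447,77),(104,390),(470,358)],(165,185),6),48);print('wall',w.round(1).tolist())
b=c([(133,120),(533,120),(535,428),(131,430)],(300,210),8)
w=ray(m,b,[[12],[12],[3],[3]] if 0 else 9);print('board',w.round(1).tolist(),w.mean(0))
b=c([(250,220),(442,220),(442,276),(250,276)],(300,210),8)
w=ray(m,b,52);print('bar',w.round(1).tolist(),w.mean(0))
s=manip.state();r=rot(s['orientation']);print(r.as_matrix().round(3));print(manip.camera_model('wrist')['extrinsics'])
E
```

```text
0 [[432.5, 296.6, 0.0], [458.6, 92.9, 0.0], [659.3, 116.4, 0.0], [636.5, 319.8, 0.0]] [546.7 206.4   0. ]
10 [[432.5, 294.5, 10.0], [458.4, 92.1, 10.0], [657.7, 115.5, 10.0], [635.0, 317.5, 10.0]] [545.9 204.9  10. ]
lip [[501.9, 286.2, 59.0], [521.9, 113.7, 59.0], [508.1, 287.4, 59.0], [527.2, 113.9, 59.0]]
6.6270030207269475
wall [[628.1, 306.0, 48.0], [645.5, 125.6, 48.0], [490.3, 288.7, 48.0], [508.7, 111.1, 48.0]]
board [[572.5, -102.8, 9.0], [574.2, -252.8, 9.0], [459.4, -252.8, 9.0], [457.3, -102.7, 9.0]] [ 515.81824119 -177.75567772    9.        ]
bar [[532.4, -142.6, 52.0], [533.2, -212.1, 52.0], [512.9, -212.1, 52.0], [512.2, -142.6, 52.0]] [ 522.67275806 -177.34169778   52.        ]
[[ 0.897  0.     0.441]
 [-0.441  0.     0.897]
 [-0.    -1.     0.   ]]
[[ 4.41294200e-01  8.97362478e-01  1.09879436e-04 -6.51092873e+02]
 [-8.60113383e-01  4.23011192e-01 -2.85072797e-01  3.22617020e+01]
 [-2.55860112e-01  1.25706463e-01  9.58505862e-01 -3.92006044e+02]
 [ 0.00000000e+00  0.00000000e+00  0.00000000e+00  1.00000000e+00]]
```

```bash
cat >> h.py <<'E'
from scipy.spatial.transform import Slerp
def Rt(yaw,tilt=0):
    """tool y down, z along yaw dir; tilt deg lifts +x side (board far edge up)"""
    y=np.radians(yaw);z=np.array([np.cos(y),np.sin(y),0]);d=np.array([0,0,-1.]);x=np.cross(d,z)
    r=R.from_matrix(np.c_[x,d,z]);ay=np.array([-np.sin(y),np.cos(y),0])
    return R.from_rotvec(-np.radians(tilt)*ay)*r
def plan(p,r,p2,r2,n,cl,ease=False):
    """print rows; returns cmd pose reached with rounded rows"""
    p=np.array(p,float);p2=np.array(p2,float);p0=p.copy();sl=Slerp([0,1],R.concatenate([r,r2]));out=[]
    for k in range(1,n+1):
        f=k/n
        if ease:f=f*f*(3-2*f)
        tp=p0+(p2-p0)*f;tr=sl(f)
        dp=np.round(r.inv().apply(tp-p)/400,4);dr=np.round((r.inv()*tr).as_rotvec()/(np.pi/2),4)
        p=p+r.apply(dp*400);r=r*R.from_rotvec(dr*np.pi/2)
        out+=[*dp,*dr,cl]
    o=np.array(out).reshape(-1,7)
    print('max step mm',(np.linalg.norm(o[:,:3],axis=1)*400).max(),'deg',(np.linalg.norm(o[:,3:6],axis=1)*90).max())
    print('['+', '.join(f'{v:g}' for v in out)+']');return p,r
E
python3 - <<'E'
from h import *
s=manip.state()
plan([286.7,583.3,225.7],rot(s['orientation']),[550,230,240],Rt(6.6),10,0)
E
```

```text
max step mm 44.11506772067793 deg 5.724
[0.098, -0.0036, -0.0502, -0, 0.0636, -0, 0, 0.1026, -0.0036, -0.0402, -0, 0.0636, -0, 0, 0.1061, -0.0035, -0.0298, -0, 0.0636, -0, 0, 0.1084, -0.0036, -0.0191, -0, 0.0635, -0, 0, 0.1099, -0.0036, -0.0081, -0, 0.0636, -0, 0, 0.1101, -0.0036, 0.0028, -0, 0.0636, -0, 0, 0.1093, -0.0036, 0.0138, -0, 0.0636, -0, 0, 0.1074, -0.0035, 0.0247, -0, 0.0636, -0, 0, 0.1043, -0.0036, 0.0352, -0, 0.0636, -0, 0, 0.1004, -0.0036, 0.0455, -0, 0.0636, -0, 0]
```

Request:
move_arm --motion '[0.098,-0.0036,-0.05,0,0.0636,0,0,0.1026,-0.0036,-0.04,0,0.0636,0,0,0.106,-0.0036,-0.03,0,0.0636,0,0,0.1084,-0.0036,-0.019,0,0.0636,0,0,0.11,-0.0036,-0.008,0,0.0636,0,0,0.11,-0.0036,0.003,0,0.0636,0,0,0.109,-0.0036,0.014,0,0.0636,0,0,0.1074,-0.0036,0.025,0,0.0636,0,0,0.1043,-0.0036,0.035,0,0.0636,0,0,0.1,-0.0036,0.0455,0,0.0636,0,0]'

```text
time_s: 1.9
position: [551.0, 228.9, 240.4]
orientation: [0.527, -0.527, 0.471, -0.472]
ft_force: [-1.1, 0.2, 0.4]
opening: 94.7
```

Request:
move_arm --motion '[0,0,0,0,0,0,0,0,0,0,0,0,0,0]'

```text
time_s: 2.1
position: [550.4, 229.9, 240.0]
orientation: [0.528, -0.528, 0.471, -0.471]
ft_force: [0.3, -0.3, -0.1]
opening: 95.1
```

```bash
python3 - <<'E'
from h import *
s=manip.state();print(s['position'],np.abs(s['qvel']).max(),s['ft_force'],rot(s['orientation']).as_matrix().round(3).tolist())
im=manip.read_camera('wrist');m=manip.camera_model('wrist')
cv2.imwrite('pics/w1.png',im);import pickle;pickle.dump(m,open('w1.pkl','wb'))
for n in ['jig','groove','seat']:
    print(n,[(np.round(d['centre'],1).tolist(),round(d['conf'],2)) for d in manip.pinpoint('wrist',n)][:2])
print(manip.state()['time_s'])
E
```

```text
[550.43442677 229.8993637  240.01032154] 0.038523183473249685 [ 0.27108661 -0.26936865 -0.09461609] [[0.113, -0.0, 0.994], [-0.994, 0.0, 0.113], [-0.0, -1.0, -0.0]]
jig [([547.0, 205.2, 4.1], 0.57)]
groove [([495.9, 196.4, 35.8], 0.85)]
seat [([544.7, 206.3, 41.9], 0.95)]
2.3
```

View pics/w1.png

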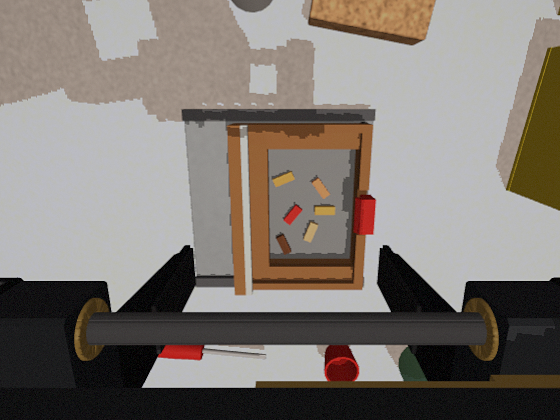

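The wrist view shows the tray with its white lip as a strip from (243,126) to (250,293) and the catch at (366,215). I'll enlarge it and extract the edges.

```bash
python3 - <<'E'
import cv2
t=cv2.imread('pics/w1.png')
cv2.imwrite('pics/w1z.png',cv2.resize(t[98:300,178:388],None,fx=3.8,fy=2.9,interpolation=2))
E
```

```text
(no output)
```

View pics/w1z.png

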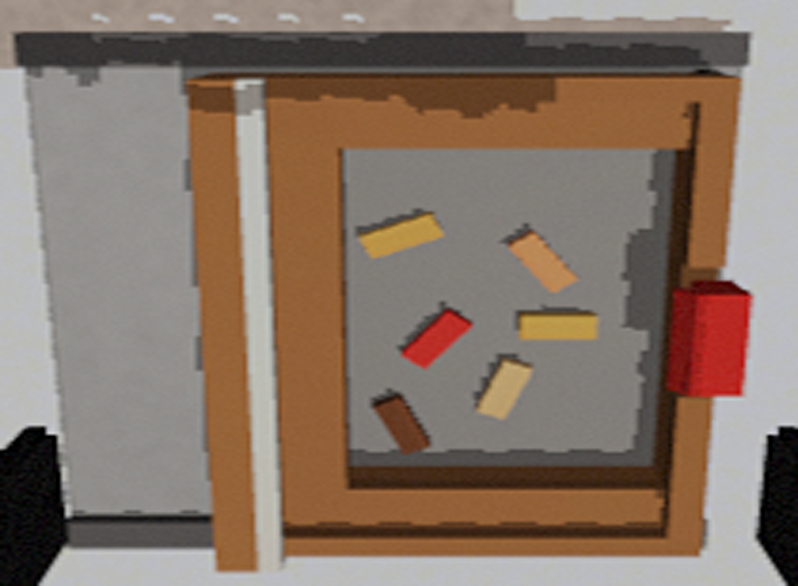

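```bash
python3 - <<'E'
from h import *
import pickle
m=pickle.load(open('w1.pkl','rb'))
Z=lambda l:np.array(l,float)/[3.8,2.9]+[178-.37,98-.33]
def f(n,l,z):
    w=ray(m,Z(l),z);print(n,w[:,:2].round(1).tolist());return w
f('lipR',[(263,82),(283,570)],59);f('lipL',[(235,82),(257,570)],59)
a=f('ledge in',[(340,150),(350,487)],40)
f('open R corners',[(667,487)],40)
f('wall far out',[(740,80),(700,555)],48)
f('catch nose',[(672,290),(668,390)],54);f('catch R top',[(748,293),(743,395)],63)
f('tray left out',[(190,85),(217,570)],59)
for z in (0,10):f('rail',[(15,33),(748,33),(68,547)],z)
y=np.radians(6.6);J=np.array([547,205.2,0])
for dy in (6.6,):
  for p in [a.mean(0)]: 
    v=(p-J)[:2];print('ledge x,y in jig about net origin',v@[np.cos(y),np.sin(y)],v@[-np.sin(y),np.cos(y)])
E
```

```text
lipR [[507.3, 288.2], [527.5, 114.7]]
lipL [[500.5, 287.4], [520.3, 113.9]]
ledge in [[527.3, 266.5], [542.8, 141.0]]
open R corners [[633.6, 151.5]]
wall far out [[625.2, 301.8], [645.7, 128.5]]
catch nose [[618.9, 230.8], [624.0, 194.7]]
catch R top [[636.3, 234.1], [641.7, 198.2]]
tray left out [[489.7, 285.2], [509.1, 112.6]]
rail [[430.5, 293.6], [635.8, 317.3], [454.5, 83.5]]
rail [[433.2, 294.1], [633.4, 317.2], [456.7, 89.2]]
ledge x,y in jig about net origin -12.01095919726554 -0.09605807002617157
```

```bash
python3 - <<'E'
from h import *
s=manip.state()
plan([550,230,240],Rt(6.6),[523,-155,200],Rt(0.65),10,0)
E
```

```text
max step mm 38.835550723531654 deg 0.603
[0.0948, 0.01, -0.0178, 0, 0.0066, 0, 0, 0.0951, 0.01, -0.0168, 0, 0.0066, 0, 0, 0.0951, 0.01, -0.0157, 0, 0.0066, 0, 0, 0.0954, 0.01, -0.0149, 0, 0.0066, 0, 0, 0.0955, 0.01, -0.0138, 0, 0.0067, 0, 0, 0.0956, 0.01, -0.0128, 0, 0.0066, 0, 0, 0.0958, 0.01, -0.0118, 0, 0.0066, 0, 0, 0.0958, 0.01, -0.0109, 0, 0.0066, 0, 0, 0.096, 0.01, -0.0098, 0, 0.0066, 0, 0, 0.0961, 0.01, -0.0088, 0, 0.0066, 0, 0]
```

Request:
move_arm --motion '[0.0948,0.01,-0.0178,0,0.0066,0,0,0.095,0.01,-0.0168,0,0.0066,0,0,0.095,0.01,-0.0157,0,0.0066,0,0,0.0954,0.01,-0.0149,0,0.0066,0,0,0.0955,0.01,-0.0138,0,0.0067,0,0,0.0956,0.01,-0.0128,0,0.0066,0,0,0.0958,0.01,-0.0118,0,0.0066,0,0,0.0958,0.01,-0.0109,0,0.0066,0,0,0.096,0.01,-0.0098,0,0.0066,0,0,0.096,0.01,-0.0088,0,0.0066,0,0]'

```text
time_s: 3.3
position: [522.9, -154.6, 200.1]
orientation: [0.503, -0.503, 0.497, -0.497]
ft_force: [0.5, 0.6, -0.5]
opening: 94.8
```

Request:
move_arm --motion '[0,0,0,0,0,0,0,0,0,0,0,0,0,0]'

```text
time_s: 3.5
position: [523.0, -153.8, 199.9]
orientation: [0.503, -0.503, 0.497, -0.497]
ft_force: [1.0, 0.4, 0.4]
opening: 95.4
```

```bash
python3 - <<'E'
from h import *
s=manip.state();print(s['position'],rot(s['orientation']).as_matrix().round(3).tolist())
im=manip.read_camera('wrist');m=manip.camera_model('wrist')
cv2.imwrite('pics/w2.png',im);import pickle;pickle.dump(m,open('w2.pkl','wb'))
for n in ['board','grip']:
    print(n,[(np.round(d['centre'],1).tolist(),round(d['conf'],2)) for d in manip.pinpoint('wrist',n)][:2])
print(manip.state()['time_s'])
E
```

```text
[ 522.992709   -153.8402435   199.91837288] [[0.011, -0.0, 1.0], [-1.0, 0.001, 0.011], [-0.001, -1.0, -0.0]]
board [([509.4, -181.1, -3.2], 0.84)]
grip [([522.8, -178.6, 32.7], 0.63), ([512.5, -180.7, 0.4], 0.49)]
3.65
```

View pics/w2.png

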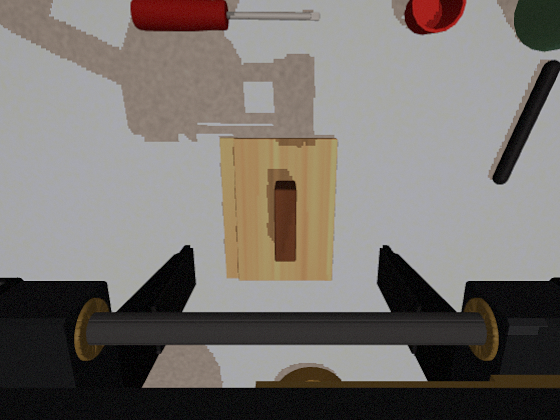

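The board spans (220,137) to (338,280), with the bar's top face at about (275..297, 188..262).

```bash
python3 - <<'E'
from h import *
import pickle
m=pickle.load(open('w2.pkl','rb'))
w=ray(m,[(274.5,188.5),(297,188.5),(296.5,262),(275,261.5)],52);print('bar',w.round(1).tolist(),w.mean(0))
w=ray(m,[(338,138),(332.5,280)],12);print('far',w.round(1).tolist())
w=ray(m,[(235,138),(239.5,279)],12);print('step',w.round(1).tolist())
w=ray(m,[(220,137.5),(227,278.5)],6);print('tongue',w.round(1).tolist())
E
python3 - <<'E'
import cv2
t=cv2.imread('pics/w2.png')
cv2.imwrite('pics/w2z.png',cv2.resize(t[130:290,210:345],None,fx=4,fy=3.7,interpolation=2))
E
```

```text
bar [[513.4, -143.1, 52.0], [533.2, -142.8, 52.0], [534.2, -213.2, 52.0], [514.1, -212.9, 52.0]] [ 523.73463788 -178.007625     52.        ]
far [[572.7, -102.3, 12.0], [574.8, -252.2, 12.0]]
step [[474.4, -103.4, 12.0], [475.0, -252.2, 12.0]]
tongue [[459.1, -103.7, 6.0], [460.6, -254.9, 6.0]]
```

View pics/w2z.png

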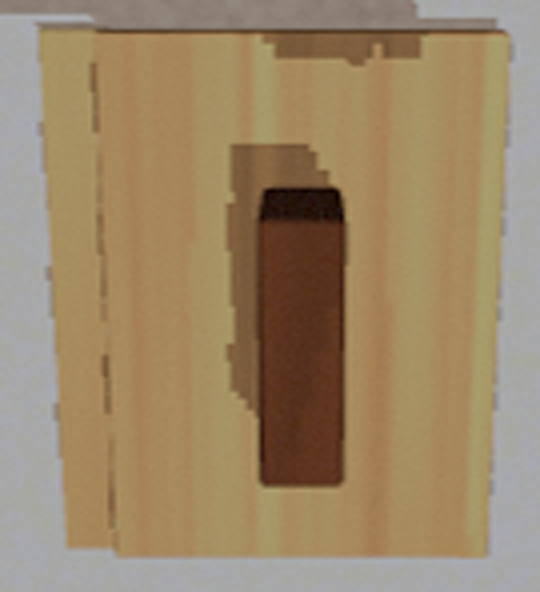

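Request:
move_arm --motion '[0.015,0.081,0.001,0,0,0,0,0.015,0.081,0.001,0,0,0,0,0.015,0.081,0.001,0,0,0,0,0.015,0.081,0.001,0,0,0,0,0,0.025,0,0,0,0,0,0,0.025,0,0,0,0,0,0,0.025,0,0,0,0,0,0,0.02,0,0,0,0,0,0,0,0,0,0,0,0]' --force 30

```text
time_s: 4.55
position: [524.8, -178.0, 32.1]
orientation: [-0.503, 0.503, -0.497, 0.497]
ft_force: [-0.7, -0.6, -0.1]
opening: 95.3
```

Request:
move_arm --motion '[0,0.007,-0.0027,0,0,0,0,0,0,0,0,0,0,0.4,0,0,0,0,0,0,0.9,0,0,0,0,0,0,0.9,0,0,0,0,0,0,0.9,0,0,0,0,0,0,0.9,0,0,0,0,0,0,0.9,0,0,0,0,0,0,0.9]' --force 30

```text
time_s: 5.35
position: [523.8, -178.3, 29.7]
orientation: [-0.503, 0.503, -0.497, 0.497]
ft_force: [0.7, 0.2, -0.0]
opening: 44.8
```

Request:
move_arm --motion '[0,0,0,0,0,0,1,0,0,0,0,0,0,1,0,0,0,0,0,0,1,0,0,0,0,0,0,1,0,0,0,0,0,0,1,0,0,0,0,0,0,1]' --force 30

```text
time_s: 5.95
position: [523.5, -178.3, 29.6]
orientation: [-0.503, 0.503, -0.497, 0.497]
ft_force: [-2.4, -0.1, 2.1]
opening: 19.8
```

```bash
cat >> h.py <<'E'
T=np.array([560.5,206.3,0]);YAW=6.62;DEL=np.array([-64,0,-29.6])
def tj(v): return T+R.from_euler('z',YAW,degrees=True).apply(v)
def b2t(r): # board rotation from tool rotation: bx=tz, by=-tx, bz=-ty
    M=r.as_matrix();return R.from_matrix(np.c_[M[:,2],-M[:,0],-M[:,1]])
def tcp_for(tray_pt,tilt,yaw=YAW):
    r=Rt(yaw,tilt);return tj(tray_pt)-b2t(r).apply(DEL),r
def tong(s):
    r=rot(s['orientation']);w=np.array(s['position'])+b2t(r).apply(DEL)
    z=b2t(r).as_matrix()
    return R.from_euler('z',-YAW,degrees=True).apply(w-T),np.degrees(np.arctan2(z[2,0],np.hypot(z[0,0],z[1,0]))),np.degrees(np.arctan2(z[1,0],z[0,0]))-YAW, np.degrees(np.arcsin(z[2,1]))
E
python3 - <<'E'
from h import *
s=manip.state();print(tong(s))
p,r=tcp_for([-30,0,70],17);print(p)
p0=s['position'];r0=rot(s['orientation'])
a=plan(p0,r0,p0+[0,0,110],r0,3,1)
m=(p0+[0,0,110]+p)/2
a=plan(*a,[560,-60,140],R.concatenate([r0,r]).mean(),7,1)
a=plan(*a,p,r,10,1);print(a[0])
E
```

```text
(array([-1.44789011e+02, -3.71106944e+02,  4.30509451e-02]), np.float64(-0.04871508509103036), np.float64(-5.98366264026795), np.float64(0.010573318265591224))
[582.89895636 208.89957138 117.01840988]
max step mm 36.680021810244334 deg 0.0
[-0, -0.0917, -0.0001, 0, 0, 0, 1, -0, -0.0916, -0.0001, 0, 0, 0, 1, -0.0001, -0.0917, -0, 0, 0, 0, 1]
max step mm 17.70852901852664 deg 1.2965623779826405
[-0.0421, -0.0002, 0.0135, 0.0135, -0.0047, 0.0007, 1, -0.042, 0.0002, 0.0138, 0.0135, -0.0047, 0.0007, 1, -0.0419, 0.0006, 0.0141, 0.0136, -0.0047, 0.0007, 1, -0.0418, 0.0008, 0.0145, 0.0135, -0.0048, 0.0007, 1, -0.0417, 0.0013, 0.0147, 0.0135, -0.0047, 0.0007, 1, -0.0415, 0.0016, 0.0149, 0.0135, -0.0047, 0.0007, 1, -0.0415, 0.0019, 0.0153, 0.0135, -0.0047, 0.0007, 1]
max step mm 27.10362337400666 deg 0.9062334136413202
[-0.0667, 0.0074, 0.009, 0.0095, -0.0033, 0.0005, 1, -0.0667, 0.0076, 0.0092, 0.0094, -0.0033, 0.0005, 1, -0.0666, 0.0078, 0.0094, 0.0095, -0.0033, 0.0004, 1, -0.0665, 0.008, 0.0097, 0.0095, -0.0033, 0.0005, 1, -0.0665, 0.0082, 0.0099, 0.0094, -0.0033, 0.0005, 1, -0.0664, 0.0084, 0.0101, 0.0095, -0.0033, 0.0005, 1, -0.0664, 0.0086, 0.0103, 0.0095, -0.0033, 0.0005, 1, -0.0663, 0.0088, 0.0105, 0.0094, -0.0033, 0.0005, 1, -0.0662, 0.009, 0.0108, 0.0095, -0.0033, 0.0004, 1, -0.0662, 0.0092, 0.011, 0.0094, -0.0033, 0.0005, 1]
[582.92002223 208.8991152  117.00996866]
```

Request:
move_arm --motion '[0,-0.0917,0,0,0,0,1,0,-0.0917,0,0,0,0,1,0,-0.0917,0,0,0,0,1,-0.042,0,0.0135,0.0135,-0.0047,0.0007,1,-0.042,0,0.0138,0.0135,-0.0047,0.0007,1,-0.042,0.0006,0.0141,0.0136,-0.0047,0.0007,1,-0.042,0.0008,0.0145,0.0135,-0.0048,0.0007,1,-0.042,0.0013,0.0147,0.0135,-0.0047,0.0007,1,-0.0415,0.0016,0.015,0.0135,-0.0047,0.0007,1,-0.0415,0.0019,0.0153,0.0135,-0.0047,0.0007,1]'

```text
time_s: 6.95
position: [560.4, -58.1, 139.5]
orientation: [0.554, -0.475, 0.447, -0.517]
ft_force: [0.3, 0.2, -3.4]
opening: 19.8
```

Request:
move_arm --motion '[-0.0667,0.0074,0.009,0.0095,-0.0033,0.0005,1,-0.0667,0.0076,0.0092,0.0094,-0.0033,0.0005,1,-0.0666,0.0078,0.0094,0.0095,-0.0033,0.0004,1,-0.0665,0.008,0.0097,0.0095,-0.0033,0.0005,1,-0.0665,0.0082,0.01,0.0094,-0.0033,0.0005,1,-0.0664,0.0084,0.01,0.0095,-0.0033,0.0005,1,-0.0664,0.0086,0.0103,0.0095,-0.0033,0.0005,1,-0.0663,0.0088,0.0105,0.0094,-0.0033,0.0005,1,-0.0662,0.009,0.0108,0.0095,-0.0033,0.0004,1,-0.0662,0.0092,0.011,0.0094,-0.0033,0.0005,1]'

```text
time_s: 7.95
position: [582.7, 211.2, 116.6]
orientation: [0.601, -0.444, 0.395, -0.534]
ft_force: [0.2, -0.3, -2.2]
opening: 20.0
```

Request:
move_arm --motion '[0,0,0,0,0,0,1,0,0,0,0,0,0,1,0,0,0,0,0,0,1]'

```text
time_s: 8.25
position: [583.0, 208.9, 116.8]
orientation: [0.6, -0.444, 0.395, -0.535]
ft_force: [-0.0, -0.2, -2.2]
opening: 19.7
```

```bash
python3 - <<'E'
from h import *
s=manip.state();print(s['time_s'],s['position'],s['ft_force'],s['opening'],tong(s))
cv2.imwrite('pics/w3.png',manip.read_camera('wrist'));cv2.imwrite('pics/s3.png',cv2.resize(manip.read_camera('scene')[90:230,225:385],None,fx=4,fy=4))
E
```

```text
8.25 [583.02007893 208.91738246 116.84302099] [-0.04061621 -0.16153457 -2.23092066] 19.742079376857326 (array([-2.98646096e+01, -1.38950005e-02,  6.98100646e+01]), np.float64(17.015865218668115), np.float64(0.005470900097725995), np.float64(-0.023335456126567615))
```

View pics/w3.png

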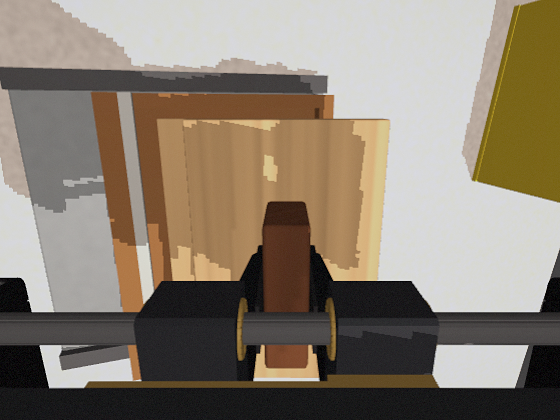

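View pics/s3.png

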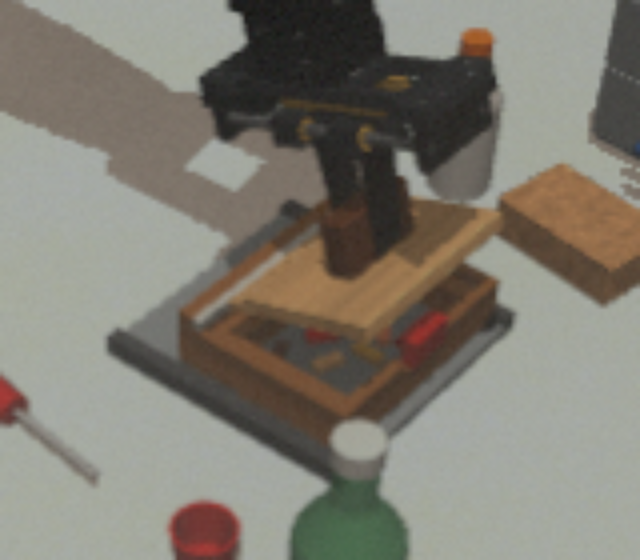

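The board is tilted above the tray, with the tongue edge's +y corner at about (158,119) and the lip's front edge at about (131,93). I'll compare the picture with the predicted pose.

```bash
python3 - <<'E'
from h import *
s=manip.state();m=manip.camera_model('wrist');r=b2t(rot(s['orientation']))
o=np.array(s['position'])-r.apply([7,0,29.6])
for n,v in [('tongue+y top',[-57,75,6]),('far+y top',[57,75,12]),('step',[-43,75,12])]: print(n,px(m,o+r.apply(v)))
for n,v in [('lipR',[-43.5,86,59]),('lipL',[-50,86,59]),('lipR lo',[-43.5,0,59])]: print(n,px(m,tj(v)))
p,rr=tcp_for([-41.5,0,46],17);plan(s['position'],rot(s['orientation']),p,rr,6,1)
E
```

```text
tongue+y top [[155.06634076 117.60406427]]
far+y top [[389.32206311 118.02970162]]
step [[180.00092435 118.07772226]]
lipR [[129.05411709  93.81589852]]
lipL [[115.35645976  93.72216124]]
lipR lo [[147.58768391 248.02088341]]
max step mm 4.500133331358084 deg 0.015588457268119896
[-0.0002, 0.0081, -0.0077, -0.0001, -0.0001, 0.0001, 1, -0.0002, 0.0082, -0.0076, -0.0001, -0.0001, 0, 1, -0.0002, 0.0082, -0.0077, -0, -0.0001, 0.0001, 1, -0.0003, 0.0081, -0.0077, -0.0001, -0.0001, 0, 1, -0.0002, 0.0082, -0.0076, -0.0001, -0, 0.0001, 1, -0.0002, 0.0081, -0.0077, -0.0001, -0.0001, 0.0001, 1]
```

```bash
python3 - <<'E'
from h import *
s=manip.state()
p,rr=tcp_for([-35.5,0,44],17);plan(s['position'],rot(s['orientation']),p,rr,8,1,ease=True)
# unit vectors in tool frame for tray -x and down
r=rr;c=R.from_euler('z',YAW,degrees=True)
print('trayx 1mm ->',(r.inv().apply(c.apply([1,0,0]))/400).round(5),'down 1mm',(r.inv().apply([0,0,-1])/400).round(5))
E
```

```text
max step mm 4.927311640235474 deg 0.015588457268119896
[-0.0001, 0.0025, -0.0014, -0, -0, 0, 1, -0.0001, 0.0066, -0.0038, -0.0001, -0.0001, 0.0001, 1, -0.0002, 0.0093, -0.0053, -0, -0.0001, 0, 1, -0.0003, 0.0106, -0.0061, -0.0001, -0.0001, 0.0001, 1, -0.0002, 0.0107, -0.0061, -0.0001, -0.0001, 0, 1, -0.0002, 0.0093, -0.0053, -0.0001, -0, 0.0001, 1, -0.0001, 0.0066, -0.0037, -0, -0.0001, 0, 1, -0.0001, 0.0025, -0.0014, -0.0001, -0, 0.0001, 1]
trayx 1mm -> [-0.       0.00073  0.00239] down 1mm [ 0.       0.00239 -0.00073]
```

Request:
move_arm --motion '[0,0.0025,-0.0014,0,0,0,1,0,0.0066,-0.0038,0,0,0,1,0,0.0093,-0.0053,0,0,0,1,0,0.0106,-0.0061,0,0,0,1,0,0.0107,-0.0061,0,0,0,1,0,0.0093,-0.0053,0,0,0,1,0,0.0066,-0.0037,0,0,0,1,0,0.0025,-0.0014,0,0,0,1,0,0,0,0,0,0,1]'

```text
time_s: 9.25
position: [577.4, 208.4, 90.8]
orientation: [0.6, -0.444, 0.395, -0.535]
ft_force: [-0.3, 0.5, -1.9]
opening: 19.7
```

```bash
python3 - <<'E'
from h import *
s=manip.state();print(s['time_s'],s['ft_force'],tong(s))
E
```

```text
9.25 [-0.28777824  0.48154789 -1.87323097] (array([-35.51452717,   0.11802771,  43.74237218]), np.float64(17.026780539074927), np.float64(0.008164979828305441), np.float64(-0.018121405622743957))
```

Request:
move_arm --motion '[0,0.0024,-0.0007,0,0,0,1,0,0.0024,-0.0007,0,0,0,1,0,0,0,0,0,0,1]'

```text
time_s: 9.55
position: [577.5, 208.4, 89.0]
orientation: [0.6, -0.444, 0.395, -0.535]
ft_force: [-0.1, -0.8, -2.2]
opening: 19.8
```

Request:
move_arm --motion '[0,0.0024,-0.0007,0,0,0,1,0,0,0,0,0,0,1]'

```text
time_s: 9.75
position: [577.5, 208.4, 87.9]
orientation: [0.6, -0.444, 0.395, -0.535]
ft_force: [0.6, -1.8, -3.1]
opening: 19.9
```

Request:
move_arm --motion '[0,0.0012,-0.00035,0,0,0,1,0,0,0,0,0,0,1]'

```text
time_s: 9.95
position: [577.5, 208.4, 87.4]
orientation: [0.6, -0.444, 0.395, -0.535]
ft_force: [-0.9, -0.8, -2.7]
opening: 19.6
```

Request:
move_arm --motion '[0,-0.0015,-0.0048,0,0,0,1,0,-0.0015,-0.0048,0,0,0,1,0,-0.0015,-0.0048,0,0,0,1,0,0,0,0,0,0,1]'

```text
time_s: 10.35
position: [571.2, 207.7, 87.4]
orientation: [0.6, -0.444, 0.395, -0.535]
ft_force: [0.6, 0.0, -2.7]
opening: 20.2
```

Request:
move_arm --motion '[0,-0.0015,-0.0048,0,0,0,1,0,-0.0015,-0.0048,0,0,0,1,0,0,0,0,0,0,1]'

```text
time_s: 10.65
position: [567.3, 207.2, 87.5]
orientation: [0.6, -0.444, 0.395, -0.535]
ft_force: [0.6, 0.1, -2.7]
opening: 20.0
```

```bash
python3 - <<'E'
from h import *
s=manip.state();print(s['time_s'],s['ft_force'],s['moment'],tong(s))
E
```

```text
10.65 [ 0.57083324  0.0818981  -2.66287942] [-0.08827657  0.35332474  0.04853267] (array([-45.70876855,   0.0955287 ,  40.45235688]), np.float64(17.0318267100539), np.float64(0.008887297231197522), np.float64(-0.01841810605296554))
```

Request:
move_arm --motion '[0,0.0012,-0.0004,0,0,0,1,0,0,0,0,0,0,1]'

```text
time_s: 10.85
position: [567.6, 207.2, 87.1]
orientation: [0.6, -0.444, 0.395, -0.535]
ft_force: [0.0, -0.5, -1.7]
opening: 20.0
```

Request:
move_arm --motion '[0,0.0012,-0.0004,0,0,0,1,0,0,0,0,0,0,1]'

```text
time_s: 11.05
position: [567.7, 207.3, 87.0]
orientation: [0.6, -0.444, 0.395, -0.535]
ft_force: [-1.9, -0.3, 0.2]
opening: 20.0
```

Request:
move_arm --motion '[0,0.0012,-0.0004,0,0,0,1,0,0,0,0,0,0,1]'

```text
time_s: 11.25
position: [567.7, 207.3, 86.9]
orientation: [0.6, -0.444, 0.395, -0.535]
ft_force: [-3.4, -1.0, 5.1]
opening: 19.7
```

Request:
move_arm --motion '[0,-0.0015,-0.0023,0,0,0,1,0,-0.0008,-0.0024,0,0,0,1,0,0,0,0,0,0,1]'

```text
time_s: 11.55
position: [566.5, 207.2, 87.2]
orientation: [0.601, -0.443, 0.395, -0.535]
ft_force: [1.8, 0.3, 0.7]
opening: 20.0
```

Request:
move_arm --motion '[0,-0.0007,-0.0024,0,0,0,1,0,0,0,0,0,0,1]'

```text
time_s: 11.75
position: [565.2, 207.1, 87.1]
orientation: [0.601, -0.443, 0.395, -0.535]
ft_force: [3.3, 0.4, 1.4]
opening: 19.9
```

Request:
move_arm --motion '[0,-0.0004,-0.0012,0,0,0,1,0,0,0,0,0,0,1]'

```text
time_s: 11.95
position: [564.6, 207.0, 87.1]
orientation: [0.601, -0.443, 0.395, -0.535]
ft_force: [3.2, 1.0, 4.3]
opening: 19.6
```

Request:
move_arm --motion '[0,-0.0012,-0.001,0,0,0,1,0,0,0,0,0,0,1]'

```text
time_s: 12.15
position: [564.1, 206.9, 87.1]
orientation: [0.601, -0.443, 0.395, -0.535]
ft_force: [5.0, 1.3, 1.4]
opening: 20.1
```

Request:
move_arm --motion '[0,-0.0004,-0.0014,0,0,0,1,0,0,0,0,0,0,1]'

```text
time_s: 12.35
position: [564.0, 206.9, 87.2]
orientation: [0.601, -0.443, 0.395, -0.535]
ft_force: [6.8, 1.4, -1.2]
opening: 19.8
```

Request:
move_arm --motion '[0,-0.0004,-0.0014,0,0,0,1,0,0,0,0,0,0,1]'

```text
time_s: 12.55
position: [563.9, 206.9, 87.3]
orientation: [0.602, -0.442, 0.394, -0.536]
ft_force: [8.6, 1.1, -2.8]
opening: 19.7
```

```bash
python3 - <<'E'
from h import *
s=manip.state();print(s['time_s'],s['ft_force'],s['moment'],tong(s))
E
```

```text
12.55 [ 8.63946423  1.10059016 -2.78310094] [ 0.11485721 -1.50024994 -0.11068205] (array([-48.82696161,   0.16790294,  40.03283519]), np.float64(17.319171069575408), np.float64(0.002552328857195363), np.float64(0.011459655405867498))
```

```bash
cat > seg.py <<'E'
from h import *
import sys
s=manip.state()
p0=np.array([577.4,208.4,90.8]) # measured free pose at 9.25 (rounded)
r=Rt(YAW,17.02)
dy=.0024*2+.0024+.0012-.0015*5+.0012*3-.0015-.0008-.0007-.0004-.0012-.0004-.0004
dz=-.0007*2-.0007-.00035-.0048*5-.0004*3-.0023-.0024-.0024-.0012-.0010-.0014-.0014
p=p0+r.apply(np.array([0,dy,dz])*400)
f=lambda p,r:tong(dict(position=p,orientation=np.roll(r.as_quat(),1)))
E
python3 - <<'E'
from seg import *
print(p,f(p,r))
a=(p,r)
for pt,t,n in [((-48.3,.1,40.2),16.5,2),((-48.3,.1,40),9,8),((-48.3,.1,39.9),4,5),((-48.3,.1,39.8),0,4)]:
    q,rr=tcp_for(pt,t);a=plan(*a,q,rr,n,1);print(a[0])
E
```

```text
[562.19307547 206.6351193   86.4902155 ] (array([-50.81246531,   0.13770059,  39.45346532]), np.float64(17.019999999999996), np.float64(-8.881784197001252e-15), np.float64(9.54166404439055e-15))
max step mm 1.475127113166862 deg 0.261
[0, 0.0008, 0.0036, -0.0029, -0, 0, 1, 0.0001, 0.0007, 0.0036, -0.0029, 0, -0, 1]
[565.10832234 206.93318766  86.75283849]
max step mm 1.2033287165193058 deg 0.9450000000000001
[-0, 0.0027, 0.001, -0.0104, 0, -0, 1, -0, 0.0028, 0.0011, -0.0104, -0, 0, 1, -0, 0.0027, 0.0011, -0.0104, -0, 0, 1, -0, 0.0027, 0.0012, -0.0105, -0, -0, 1, -0, 0.0027, 0.0012, -0.0104, -0, -0, 1, -0, 0.0026, 0.0012, -0.0104, -0, -0, 1, -0, 0.0027, 0.0013, -0.0104, -0, -0, 1, -0, 0.0026, 0.0013, -0.0104, -0, -0, 1]
[570.70094341 207.58225441  79.23594197]
max step mm 1.2553883861180173 deg 1.008
[-0, 0.0029, 0.0012, -0.0111, -0, 0, 1, -0, 0.0029, 0.0012, -0.0111, -0, 0, 1, -0, 0.0028, 0.0012, -0.0111, -0, 0, 1, -0, 0.0028, 0.0013, -0.0112, -0, -0, 1, -0, 0.0028, 0.0014, -0.0111, -0, -0, 1]
[573.87469811 207.95059308  73.90387348]
max step mm 1.271219886565656 deg 0.999
[-0, 0.0029, 0.0012, -0.0111, 0, 0, 1, -0, 0.0029, 0.0012, -0.0111, -0, -0, 1, -0, 0.0029, 0.0013, -0.0111, -0, -0, 1, -0, 0.0028, 0.0014, -0.0111, -0, -0, 1]
[576.09907758 208.20874945  69.39563366]
```

Request:
move_arm --motion '[0,0.0008,0.0036,-0.0029,0,0,1,0,0.0007,0.0036,-0.0029,0,0,1,0,0,0,0,0,0,1]'

```text
time_s: 12.85
position: [564.8, 207.0, 86.4]
orientation: [0.598, -0.447, 0.398, -0.533]
ft_force: [2.6, 1.8, 1.3]
opening: 19.7
```

```bash
python3 - <<'E'
from h import *
s=manip.state();print(s['time_s'],s['ft_force'],s['moment'],tong(s))
E
```

```text
12.85 [2.60587997 1.83638415 1.2813934 ] [ 0.07314827 -0.15767731 -0.0089036 ] (array([-48.71551331,   0.16977699,  39.93525253]), np.float64(16.428362245474922), np.float64(-0.012166932507241768), np.float64(-0.008717384946105983))
```

Request:
move_arm --motion '[0,0.0026,0.0012,-0.0104,0,0,1,0,0.0026,0.0012,-0.0104,0,0,1,0,0.0026,0.0012,-0.0104,0,0,1,0,0.0026,0.0012,-0.0105,0,0,1,0,0,0,0,0,0,1]'

```text
time_s: 13.35
position: [567.7, 207.2, 82.8]
orientation: [0.583, -0.467, 0.416, -0.519]
ft_force: [0.0, 0.7, 1.1]
opening: 19.9
```

```bash
python3 - <<'E'
from h import *
s=manip.state();print(s['time_s'],s['ft_force'],s['moment'],tong(s))
E
```

```text
13.35 [0.00871796 0.69115992 1.09060783] [0.05807443 0.35393023 0.01346532] (array([-4.87619624e+01,  7.85193464e-03,  3.99217356e+01]), np.float64(12.600887568806584), np.float64(-0.005407523772584355), np.float64(-0.029487964465035196))
```

Request:
move_arm --motion '[0,0.0027,0.0012,-0.0104,0,0,1,0,0.0026,0.0012,-0.0104,0,0,1,0,0,0,0,0,0,1]'

```text
time_s: 13.65
position: [569.2, 207.3, 81.0]
orientation: [0.575, -0.476, 0.424, -0.513]
ft_force: [-0.8, 0.1, -0.8]
opening: 19.7
```

Request:
move_arm --motion '[0,0.0027,0.0013,-0.0104,0,0,1,0,0.0026,0.0013,-0.0104,0,0,1,0,0,0,0,0,0,1]'

```text
time_s: 13.95
position: [570.8, 207.5, 79.4]
orientation: [0.567, -0.485, 0.432, -0.506]
ft_force: [-2.2, -0.8, -1.2]
opening: 19.8
```

```bash
python3 - <<'E'
from h import *
s=manip.state();print(s['time_s'],s['ft_force'],s['moment'],tong(s))
E
```

```text
13.95 [-2.21631476 -0.80088498 -1.19389518] [-0.08941387  0.37542707  0.04161536] (array([-4.82610532e+01,  4.06941511e-03,  4.02072469e+01]), np.float64(8.926277576635208), np.float64(-0.0035751342212613224), np.float64(-0.0268509594343096))
```

Request:
move_arm --motion '[0,0.0029,0.001,-0.0111,0,0,1,0,0.0029,0.001,-0.0111,0,0,1,0,0,0,0,0,0,1]'

```text
time_s: 14.25
position: [571.9, 207.7, 77.1]
orientation: [0.559, -0.495, 0.441, -0.498]
ft_force: [-1.3, -0.7, 0.6]
opening: 19.9
```

Request:
move_arm --motion '[0,0.0028,0.001,-0.0111,0,0,1,0,0.0028,0.0011,-0.0112,0,0,1,0,0,0,0,0,0,1]'

```text
time_s: 14.55
position: [572.9, 207.8, 74.9]
orientation: [0.55, -0.505, 0.45, -0.49]
ft_force: [-1.0, -0.4, -1.1]
opening: 19.6
```

```bash
python3 - <<'E'
from h import *
s=manip.state();print(s['time_s'],s['ft_force'],s['moment'],tong(s))
E
```

```text
14.55 [-1.02430724 -0.41807468 -1.11845642] [-0.03848536  0.79532917  0.03399541] (array([-48.70120668,   0.05253161,  39.92875428]), np.float64(4.897292136323167), np.float64(-0.012104109593872536), np.float64(-0.018736763503291176))
```

Request:
move_arm --motion '[0,0.0028,0.0014,-0.0111,0,0,1,0,0.0029,0.0012,-0.0111,0,0,1,0,0,0,0,0,0,1]'

```text
time_s: 14.85
position: [574.3, 208.0, 72.8]
orientation: [0.541, -0.514, 0.458, -0.482]
ft_force: [-2.7, -0.5, -0.8]
opening: 20.2
```

Request:
move_arm --motion '[0,0.0029,0.0012,-0.0111,0,0,1,0,0.0029,0.0013,-0.0111,0,0,1,0,0,0,0,0,0,1]'

```text
time_s: 15.15
position: [575.6, 208.1, 70.7]
orientation: [0.532, -0.524, 0.466, -0.474]
ft_force: [-3.3, -0.4, -0.2]
opening: 19.5
```

```bash
python3 - <<'E'
from h import *
s=manip.state();print(s['time_s'],s['ft_force'],s['moment'],tong(s))
E
```

```text
15.15 [-3.34356776 -0.44593411 -0.17886197] [-9.44245384e-02  7.29584842e-01 -4.96755541e-04] (array([-48.32062432,   0.0824408 ,  40.0061922 ]), np.float64(0.9567879593235361), np.float64(-0.01765296772343028), np.float64(-0.014312470437020188))
```

Request:
move_arm --motion '[0,0.0028,0.0004,-0.0111,0,0,1,0,0,0,0,0,0,1]'

```text
time_s: 15.35
position: [576.0, 208.2, 69.7]
orientation: [0.528, -0.528, 0.47, -0.471]
ft_force: [-0.5, 0.1, -2.2]
opening: 19.5
```

Request:
move_arm --motion '[0,0.001,0,0,0,0,1,0,0,0,0,0,0,1]'

```text
time_s: 15.55
position: [576.0, 208.1, 69.7]
orientation: [0.528, -0.528, 0.47, -0.471]
ft_force: [-1.1, -0.9, -1.1]
opening: 19.6
```

```bash
python3 - <<'E'
from h import *
s=manip.state();print(s['time_s'],s['ft_force'],s['moment'],tong(s))
cv2.imwrite('pics/w4.png',manip.read_camera('wrist'));cv2.imwrite('pics/s4.png',cv2.resize(manip.read_camera('scene')[90:230,225:385],None,fx=4,fy=4))
E
```

```text
15.55 [-1.14414383 -0.92996517 -1.06625351] [-0.05493348  0.32988242 -0.07228255] (array([-48.37313685,   0.051815  ,  40.01378196]), np.float64(0.07864106367760318), np.float64(-0.00926370095730178), np.float64(-0.01565819646607766))
```

View pics/s4.png

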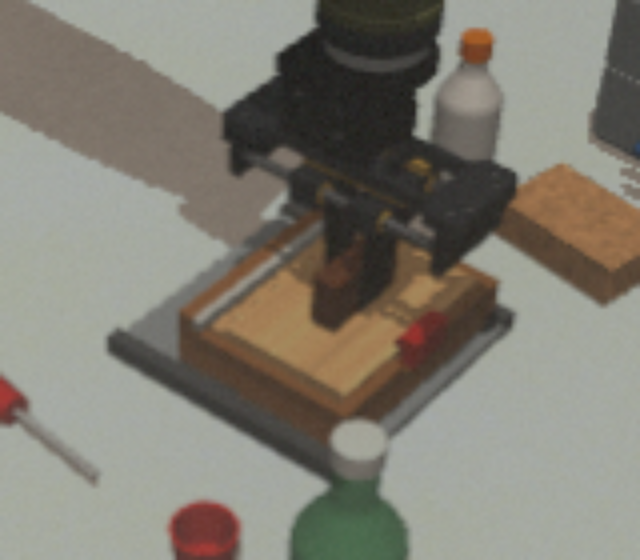

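View pics/w4.png

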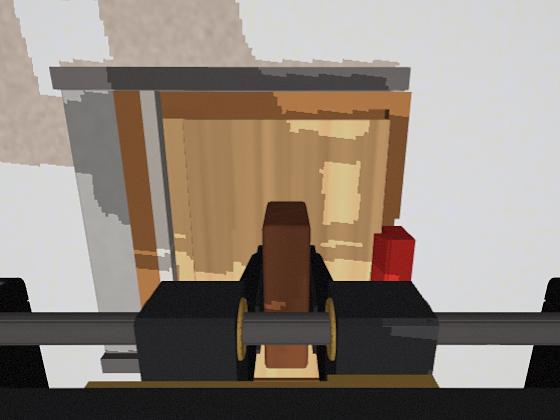

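The board is flat in the tray, and the red catch, at (372..413, 228), overlaps the board's far edge at u≈388. I'll press lightly to confirm it's seated, then release.

Request:
move_arm --motion '[0,0.001,0,0,0,0,1,0,0.001,0,0,0,0,1,0,0,0,0,0,0,1]'

```text
time_s: 15.95
position: [576.1, 208.2, 69.6]
orientation: [0.528, -0.528, 0.47, -0.471]
ft_force: [-2.6, -0.9, 4.9]
opening: 20.0
```

Request:
move_arm --motion '[0,0.001,0,0,0,0,1,0,0,0,0,0,0,1]'

```text
time_s: 16.15
position: [576.1, 208.2, 69.6]
orientation: [0.528, -0.528, 0.47, -0.471]
ft_force: [-3.8, -1.9, 7.6]
opening: 19.9
```

The board is down on the ledges: the push rose to 7.6 N with no travel. Fully open fingers would hit the lip and the catch, so I'll open only partway.

Request:
move_arm --motion '[0,-0.0015,0,0,0,0,1,0,-0.001,0,0,0,0,1,0,0,0,0,0,0,0.6,0,0,0,0,0,0,0.6,0,0,0,0,0,0,0.6,0,0,0,0,0,0,0.6]'

```text
time_s: 16.75
position: [575.5, 208.2, 68.8]
orientation: [-0.528, 0.528, -0.47, 0.47]
ft_force: [-0.5, -0.4, 0.2]
opening: 37.3
```

Request:
move_arm --motion '[0,-0.01,0,0,0,0,0.6,0,-0.03,0,0,0,0,0.6,0,-0.06,0,0,0,0,0.6,0,-0.08,0,0,0,0,0.6,0,-0.08,0,0,0,0,0.6,0,-0.08,0,0,0,0,0.6,0,-0.04,0,0,0,0,0.6,0,0,0,0,0,0,0.6,0,0,0,0,0,0,0.6]'

```text
time_s: 17.65
position: [575.1, 208.1, 220.4]
orientation: [-0.528, 0.528, -0.47, 0.47]
ft_force: [1.0, 0.0, -0.8]
opening: 38.4
```

```bash
python3 - <<'E'
from h import *
s=manip.state();print(s['time_s'],s['position'],s['ft_force'])
cv2.imwrite('pics/w5.png',manip.read_camera('wrist'));m=manip.camera_model('wrist')
for n in ['board','tongue','grip']:
    print(n,[(np.round(d['centre'],1).tolist(),round(d['conf'],2)) for d in manip.pinpoint('wrist',n)][:1])
T2=tj([.9,0,0]);q=R.from_euler('z',YAW,degrees=True)
for n,v in [('bar+y-x',[-3,35,92]),('bar-y+x',[17,-35,92]),('far+y',[57,75,52]),('far-y',[57,-75,52]),('nose',[61.5-7,18,54]),('nose-y',[61.5-7,-18,54])]:
    print(n,px(m,T2+q.apply(np.array(v)+[7,0,0])).round(1))
cv2.imwrite('pics/s5.png',manip.read_camera('scene'))
E
```

```text
17.65 [575.13178989 208.08275361 220.43997666] [ 0.96107859  0.03365251 -0.78720518]
board [([565.8, 206.1, 38.8], 0.86)]
tongue [([516.2, 196.1, 41.2], 0.65)]
grip [([576.1, 207.2, 76.1], 0.77)]
bar+y-x [[274.1 164.1]]
bar-y+x [[298.2 245.2]]
far+y [[343.6 111.4]]
far-y [[336.7 267.4]]
nose [[338.3 175.8]]
nose-y [[336.7 213.3]]
```

View pics/w5.png

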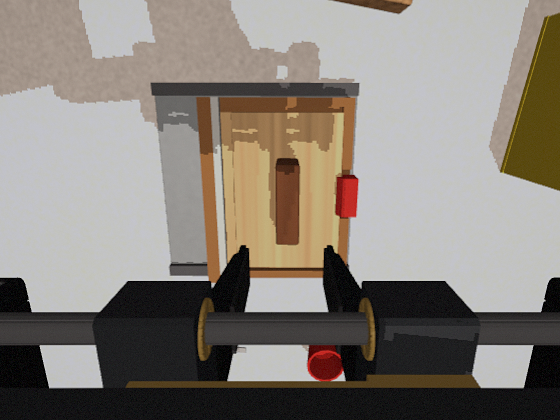

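View pics/s5.png

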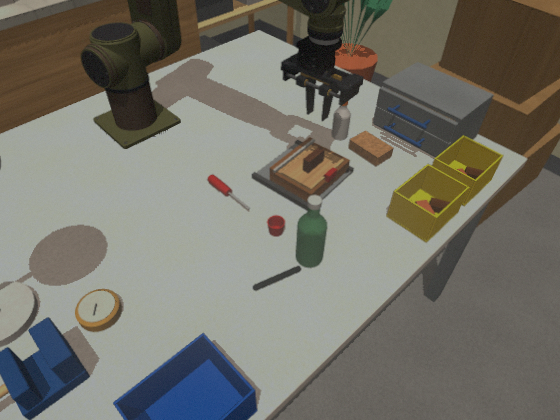

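The board lies flat. Its far edge (u≈343) and the catch nose (u≈337) appear where a closed catch predicts, and the bystanders haven't moved. Handing in.

```bash
python3 - <<'E'
from bench import manip
print(manip.close_job(), manip.state()['time_s'])
E
```

```text
the job is handed in; nothing more can be done
the job is handed in; nothing more can be done
```

The cover board is in the tray with the red catch closed over its far edge. I released it and handed the job in at about 18 s; the system gives no verdict.

**What I did:** I found the tray by camera, turned about 6.6° and offset d of about +14 to +15 mm. I gripped the bar, tilted the board 17° and touched the tongue down on the seat with about 7 N. I then slid it in until it met the groove back at about 8.6 N, and lowered it flat about the tongue edge. The forces I read stayed below about 10 N throughout.

**Last checks:**
- **Level:** with the board still gripped, its tilt was 0.1° and its underside about 40.0 mm up. A push that rose to 7.6 N did not move it further.
- **Catch:** the sideways force dropped as the catch snapped over. In the final picture its nose sits within a pixel or two of where a closed catch should be.
- **Surroundings:** the gripper is clear, about 150 mm above the board. No bystander looks moved in the scene picture, though I did not measure them.

**Disagreements:**
- The groove back was about 1 mm further along +x than I measured by camera.
- The tongue may sit about 0.5 mm short of it, within the 2 mm allowed.
- The network's final board position, (565.8, 206.1, 38.8) mm, is about 4 mm from mine in x, about its stated accuracy.

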